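# Stage a row of test cartridges and hold the analyser's spring follower at the loading line

## Robot

A 7-joint arm with a two-finger parallel gripper is mounted at the origin on the work surface. World frame = base frame: x ahead of the robot, y to its left, z up, the work surface at z = 0. Lengths are in m, angles in rad, forces in N, time in s.
With the tool pointing down it reaches from about 0.425 to 0.875 m from the base axis. Payload 8.4 kg.
Tool frame: the origin (TCP) lies midway between the tips of the shut fingers; the grasp point (between the pads) lies 19 mm behind it; z points along the fingers, y is the line along which they close (so a half turn about z gives the same grasp; the last joint's range is limited). The gripper opens to 85 mm and grips with 20 to 120 N. Pads are 22 mm wide; open, the fingers measure 114 mm over their backs; the gripper's body (76 mm by 85 mm) begins 54 mm behind the grasp point. The pads swing forward as they close: fully open they stand 13 mm farther back than shut.
Start: joints at [-1.355, 0.333, 0.04, 1.465, -0.013, 1.343, -0.059], TCP at [0.201, 0.618, 0.231] pointing down, gripper open.
Joint ranges: [-2.58, 2.58], [-0.38, 2.09], [-1.3, 1.39], [0.25, 2.4], [-1.5, 4.64], [0.08, 2.09], [-2.65, 2.65]. Speed limits (rad/s): [2.22, 2.22, 2.79, 2.79, 3.14, 3.14, 3.14].

## Interface

Orientations are given as a unit quaternion [x, y, z, w].
In Python, from workcell import env gives the robot as it stands.
- The arm moves only by the tool drive_tool, never from a script. Its arguments are lists of equal length, an entry for each row: "linear": the shift along the tool's x, y, z in mm, a list of three; "turn": the turn about the tool's z in rad; "claw": the finger opening in mm, from 0 to 85.4. A call has 1 to 12 rows; each row is the pose to reach, as a shift and turn from the pose commanded when the call began, along the tool's axes at that moment; what a row does not reach only later rows make up. A row lasts 1/10 s, in which the tool goes at most 50 mm and 8.59 degrees, less where a joint would pass 70% of its speed; a pose out of reach is approached as far as the arm can. A call with a gripper value outside its range is refused whole. The fingers move at their own pace and stop on an object; "squeeze" is the grip in N (left out, the last holds). Time passes only in rows, so rows that repeat a pose let the fingers close. It gives the time, the measured TCP pose, the force, the opening and the grip force at its end, in the units of the state.
- env.observe(): the state, without advancing time (a new reading comes with each control period).
- env.snapshot(name): name is "scene" or "side" or "wrist"; returns a dict with "pixels" (480x640x3 uint8, red, green, blue), "depth" (480x640 float32, m along the optical axis (not along the pixel's ray), 0 where there is no reading), "fx", "fy", "cx", "cy" (pixels), "distortion" ([k1, k2, p1, p2, k3] as OpenCV has them; the pictures are not rectified), "rvec" (rotation vector, rad) and "tvec" (3), from world to camera coordinates, as OpenCV has them; the wrist camera has in their place "tool_from_camera" (4x4, takes a point from camera to tool coordinates, whose origin is the TCP and whose axes are the flange's). Camera axes: x right, y down, z forward; pixel columns grow to the right and rows downward; lengths in m; the calibration is good to about 2 mm. A picture is of the moment at which its call begins: read the wrist's pose just before it.
- env.sign_off(): hands the job in; it is judged then, once.
Trained networks look in a picture, given as the dict that the camera call returned (one of the last four; its "shot" number tells which), for a name from the list of things; names that differ only in an ending like _2 or _b are one class to them, and where a whole thing is asked for, a point or a joint stands for the part that bears it (a point fixed in the world has none). Each returns a list of dicts, best first, with "p" (0 to 1); they miss things now and then, are a little off and sometimes report something else, mostly with a low value. They report only what shows in the picture. A call takes as long as a camera call. They do not tell look-alikes from the thing itself.
- env.masks_of(picture, label): "region" (480x640 bool, what is visible of it).
- env.mark_of(picture, label): "centre" ([x, y, z] in m, in the coordinates of the camera as it stood for that picture, good to about 4 mm: a listed point, or the origin of a listed thing).
The state is a dict: "time": time; "joint_pos": joint angles; "dq": joint speeds; "tau": joint torques, N m; "tcp_pos": TCP position; "orientation": TCP orientation; "force": force on the tool from outside, world axes, zero at the start; "ft_torque": the same for the moment, N m; "opening": opening from 0.0 (shut) to 1.0 (fully open); "grasp_force": force on a finger pad.
Only numpy, scipy, OpenCV 4.12 (cv2) and the standard library are available. Lean on these libraries where they do the work, as an engineer would, in place of code of your own. Each camera call takes 0.05 s, during which the arm holds its last target. There are 200 camera calls.

## Task

Get the analyser ready to be reloaded: on its loading deck, square up the three loose white test cartridges side by side in the printed row outline, closed up with no gaps against the rubber end stop, and let go of them. Then pull the spring-loaded follower back by its upright grip until its pushing face is level with the white loading line across the channel, and finish while still holding it there by the grip, so that a colleague can slide the row across into the channel. Leave the other things on the deck and bench where they are.

Things in the scene. Friction and masses are not known exactly. Their poses are not given: they have to be found in the camera images.
- loader: Fixed bench-top analyser, housing 310 x 320 mm, 260 mm high, with a grey metal cartridge deck out of its left flank. Origin: on the bench, below the end stop's face, on the border of apron (x < 0) and channel (x > 0). x: across the deck, away from the robot; y: along it, out of the machine. Deck top z = 0.020, x -0.150 to 0.081, y -0.100 to 0.345. Housing flank: y = -0.100.
- row_outline (a point): Centre of the row outline printed in thin white lines on the apron, at loader x = -0.075, y = 0.036, z = 0.020. It is 60 mm (x) by 72 mm (y): three places of 24 mm side by side along y, centred at loader y = 0.012, 0.036 and 0.060, the first against the stop, the cartridges' long sides along x.
- end_stop (a point): Middle of the face of the rubber end stop, a block 40 mm wide (loader x -0.095 to -0.055), standing 14 mm over the deck; its face looks to loader +y and lies at y = 0.
- feed_mouth (a point): Middle of the mouth of the white feed tunnel, at deck height (loader x = 0.034, y = -0.006). The tunnel, 62 mm above the bench, covers loader x -0.014 to 0.084, y -0.100 to -0.006. The channel runs from here along loader +y at x 0 to 0.068, beside a grey fence (x 0.068 to 0.076, top 36 mm above the bench).
- load_line (a point): Where the white loading line, 3 mm wide, crosses the top of the fence, 36 mm above the bench, at loader x = 0.072, y = 0.080. The line runs from the apron (loader x = -0.030) across the channel floor and up the fence.
- follower (a joint): How far the follower is pulled back along loader +y, in m: 0 at rest (pushing face at loader y = 0), 0.080 with the face level with the loading line, hard stop at 0.125. A spring draws it home with 5 N at 0 and 7 N at 0.080; let go, it snaps back to 0.
- pull_grip (a point): The follower's upright pull grip: black ribbed block, 44 mm (x) by 14 mm (y, the way it is pulled) by 44 mm high, on the follower's flat steel base (44 mm wide, top 9 mm over the deck). This point is the middle of its foot, 29 mm above the bench; at loader x = 0.033, y = 0.095 at rest. The face plate and spring drum lie 63 to 95 mm ahead of it, up to 31 mm over the deck.
- grip_top (a point): Centre of the top of the pull grip, 73 mm above the bench.
- follower_face (a point): Middle of the top edge of the follower's pushing face, a steel plate 58 mm wide reaching 31 mm over the deck; the face looks into the machine, 95 mm from the grip's middle.
- cartridge_1: One of three identical white plastic test cartridges, 60 mm (x) by 24 mm (y) by 15 mm high, about 25 g, with a round sample well near its -x end and a slim window on top, lying loose on the deck's apron. Origin: centre of its underside; z up.
- cartridge_2: One of three identical white plastic test cartridges, 60 mm (x) by 24 mm (y) by 15 mm high, about 25 g, with a round sample well near its -x end and a slim window on top, lying loose on the deck's apron. Origin: centre of its underside; z up.
- cartridge_3: One of three identical white plastic test cartridges, 60 mm (x) by 24 mm (y) by 15 mm high, about 25 g, with a round sample well near its -x end and a slim window on top, lying loose on the deck's apron. Origin: centre of its underside; z up.
- key: Bystander: a small grey code key, 34 x 30 x 10 mm, lying on the apron near the deck's outer end. Origin: centre of its underside.
- vial: Bystander: a brown glass control vial, 22 mm across, 42 mm high, standing at the outer end of the channel. Origin: centre of its underside.
- pen: Bystander: a marker pen, 131 mm long, 14 mm thick, lying on the bench on the robot's side of the deck. Origin: below its middle; x along the pen.
- jar: Bystander: a capped specimen jar, 60 mm across, 62 mm high, left of the deck. Origin: centre of its underside.
- bottle: Bystander: a brown reagent bottle, 68 mm across, 125 mm high, left of the deck. Origin: centre of its underside.
- carton: Bystander: a white kit carton, 135 x 85 x 70 mm, left of the deck. Origin: centre of its underside.
- dish: Bystander: a shallow clear dish, 90 mm across, 16 mm high, left of the deck. Origin: centre of its underside.
Not all that is in view belongs to the job. Leave any red or turquoise look-alike of the cartridge_3 alone.

How it is judged:
By the outcome, as a careful person would: the job done as asked, in the order asked, and still so for the second after the job is handed in, while the arm keeps its last pose, push and grip.
It also fails if it takes over 61 s, if anything falls off the work surface, if the arm or the gripper's body presses on something with over 40 N, if the wrist force passes 120 N, or if a joint passes its speed limit or range.

## Working session

There is one attempt and no reset: what is moved stays moved. The work goes in short steps, Python scripts to look and compute and a tool call to move; the robot and the scene stay as the last step left them, time stands still between calls to the robot, and variables do not carry over. Pictures are saved under pics/ and viewed, at most 10 in all, crops included, and the job is handed in when it is done.

Besides the shell and the picture viewer there is one more tool, called after "Emit:" by a JSON object that holds its "name" and its "arguments". drive_tool: Moves the arm, as the interface text tells. Its arguments: {"type":"object","properties":{"linear":{"type":"array","items":{"type":"array","items":{"type":"number"}}},"turn":{"type":"array","items":{"type":"number"}},"claw":{"type":"array","items":{"type":"number"}},"squeeze":{"type":"number"}},"required":["linear","turn","claw"]}

```bash
mkdir -p pics
cat > h.py <<'E'
import numpy as np,cv2
from workcell import env
from scipy.spatial.transform import Rotation as R
def save(img,name): cv2.imwrite('pics/'+name,cv2.cvtColor(img,cv2.COLOR_RGB2BGR))
def snap(name):
    s=env.observe(); p=env.snapshot(name)
    if name=='wrist':
        T=np.eye(4);T[:3,:3]=R.from_quat(s['orientation']).as_matrix();T[:3,3]=s['tcp_pos'];p['W']=T@np.array(p['tool_from_camera'])
    else:
        M=np.eye(4);M[:3,:3]=cv2.Rodrigues(np.array(p['rvec'],float))[0];M[:3,3]=np.ravel(p['tvec']);p['W']=np.linalg.inv(M)
    p['K']=np.array([[p['fx'],0,p['cx']],[0,p['fy'],p['cy']],[0,0,1.]]);p['D']=np.array(p['distortion'],float)
    return p
def tow(p,c): return p['W'][:3,:3]@np.asarray(c)+p['W'][:3,3]
def ray(p,uv):
    n=cv2.undistortPoints(np.array(uv,float).reshape(-1,1,2),p['K'],p['D']).reshape(-1,2)
    return p['W'][:3,3],np.c_[n,np.ones(len(n))]@p['W'][:3,:3].T
def plane(p,uv,z):
    o,d=ray(p,uv); return o+d*((z-o[2])/d[:,2])[:,None]
def proj(p,X):
    C=np.linalg.inv(p['W']); return cv2.projectPoints(np.array(X,float).reshape(-1,3),cv2.Rodrigues(C[:3,:3])[0],C[:3,3],p['K'],p['D'])[0].reshape(-1,2)
E
python3 - <<'E'
from h import *
np.set_printoptions(precision=4,suppress=True)
for n in ('scene','side'):
    p=snap(n); save(p['pixels'],n+'0.png')
    for l in ['row_outline','end_stop','feed_mouth','load_line','pull_grip','grip_top','follower_face','cartridge_1','loader','key','vial','pen']:
        for m in env.mark_of(p,l)[:5]:
            c=m['centre'];w=tow(p,c);print(n,l,round(m['p'],2),w,proj(p,w)[0].round())
s=env.observe();print(s)
E
```

```text
scene row_outline 0.63 [ 0.5144 -0.1567  0.024 ] [233. 305.]
scene end_stop 0.82 [ 0.5173 -0.1929  0.0277] [220. 314.]
scene feed_mouth 0.76 [ 0.625  -0.195   0.0222] [254. 343.]
scene load_line 0.39 [ 0.6258 -0.1945  0.0196] [254. 344.]
scene pull_grip 0.61 [ 0.6231 -0.1001  0.0305] [288. 313.]
scene grip_top 0.56 [ 0.6243 -0.1012  0.0735] [287. 299.]
scene follower_face 0.87 [ 0.6234 -0.197   0.0464] [251. 334.]
scene cartridge_1 0.87 [ 0.5241 -0.1402  0.0222] [242. 304.]
scene cartridge_1 0.82 [ 0.3727  0.0047 -0.0036] [250. 252.]
scene cartridge_1 0.61 [ 0.5167 -0.0464  0.0169] [273. 282.]
scene loader 0.66 [ 0.5871 -0.1952 -0.0018] [243. 341.]
scene key 0.67 [ 0.5171 -0.1561  0.0269] [234. 305.]
scene key 0.49 [0.5161 0.124  0.0208] [325. 246.]
scene vial 0.64 [0.6153 0.1118 0.0163] [352. 267.]
scene pen 0.82 [ 0.4151 -0.1156 -0.0009] [222. 283.]
side row_outline 0.77 [ 0.5202 -0.1571  0.019 ] [386. 358.]
side end_stop 0.58 [ 0.5192 -0.1951  0.0293] [398. 370.]
side end_stop 0.25 [0.6889 0.3006 0.0017] [335. 207.]
side feed_mouth 0.68 [ 0.6278 -0.2001  0.0197] [448. 350.]
side f
[... 802 characters left out ...]
.1966  0.0225] [449. 347.]
side pen 0.97 [ 0.4175 -0.1196  0.0051] [325. 372.]
side pen 0.3 [ 0.5194 -0.1581  0.0194] [386. 359.]
side pen 0.17 [ 0.6022  0.4441 -0.002 ] [278. 190.]
{'time': 1.3, 'joint_pos': array([-1.3552,  0.3332,  0.0399,  1.4654, -0.0134,  1.3433, -0.0585]), 'dq': array([ 0.0017, -0.0009,  0.0016,  0.0007, -0.0002,  0.0015,  0.001 ]), 'tau': array([ -0.0008, -65.8317,   1.363 , -40.5818,   0.0167,   0.0029,
         0.    ]), 'tcp_pos': array([0.2013, 0.618 , 0.2313]), 'orientation': array([ 0.1568,  0.9876, -0.    ,  0.    ]), 'force': array([-0.8201,  0.3691, -0.0463]), 'ft_torque': array([-0.0237, -0.0246, -0.0273]), 'grasp_force': 0.0, 'opening': 0.9995824675934847}
```

Run:
```python
import cv2
a=cv2.imread('pics/side0.png')[220:460,220:540];cv2.imwrite('pics/side0c.png',cv2.resize(a,None,fx=2.5,fy=2.5,interpolation=2))
```

```text
(no output)
```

View pics/scene0.png

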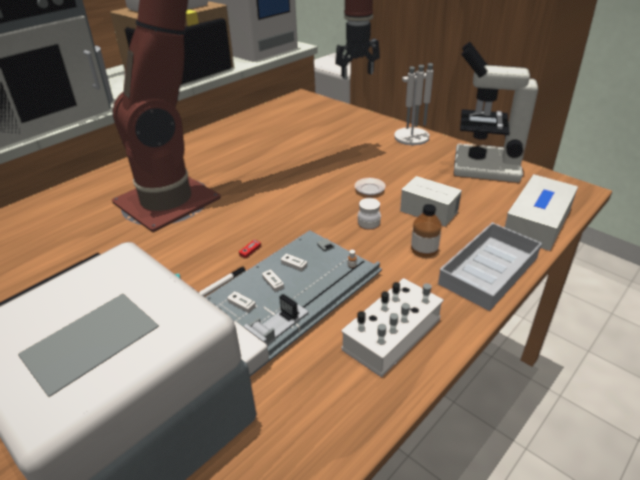

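View pics/side0c.png

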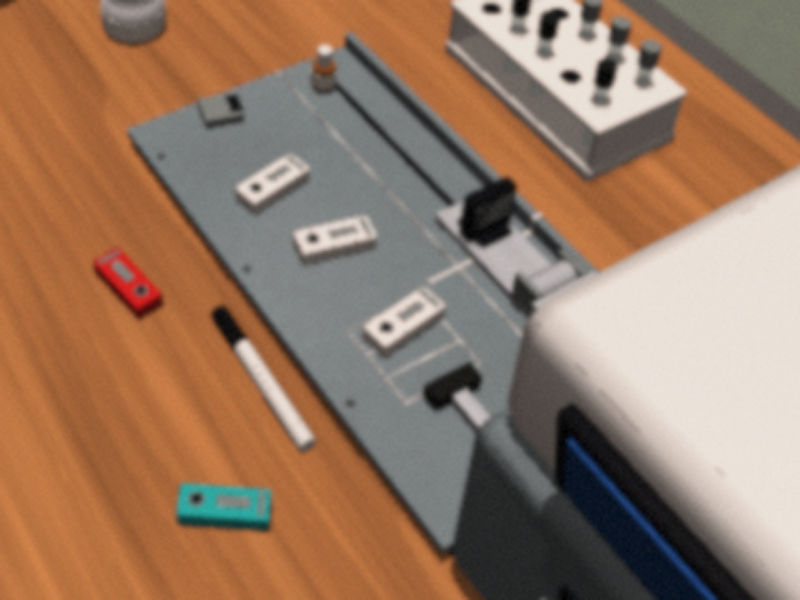

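The scene and side views show three white cartridges on the deck, at side pixels (329,292), (354,315) and (382,348). The red one (271,333) and the turquoise one (310,422) lie on the bench, so they're look-alikes and stay put. The enlarged crop confirms this. I'll move above the deck next.

Emit:
{"name": "drive_tool", "arguments": {"linear": [[-42,-28,0],[-84,-56,0],[-126,-84,-10],[-168,-112,-20],[-210,-140,-30],[-252,-168,-40],[-294,-197,-50],[-336,-225,-60],[-360,-265,-69],[-384,-305,-69],[-408,-345,-69],[-432,-385,-69]], "turn": [0.1,0.2,0.3,0.4,0.5,0.6,0.7,0.8,0.9,1.0,1.1,1.257], "claw": [85,85,85,85,85,85,85,85,85,85,85,85]}}

```text
time: 2.5
tcp_pos: [0.4931, 0.1158, 0.3007]
orientation: [0.707, 0.707, 0.0, 0.0]
force: [1.4, -0.0, 0.2]
opening: 0.995
grasp_force: 0.0
```

Run:
```python
from h import *
s=env.observe();print(s['time'],s['tcp_pos'],R.from_quat(s['orientation']).as_matrix().round(3),s['joint_pos'])
p=env.snapshot('wrist');print(np.array(p['tool_from_camera']).round(4),p['fx'])
```

```text
2.5 [0.49307829 0.11575541 0.30071537] [[-0.001  1.     0.001]
 [ 1.     0.001  0.001]
 [ 0.001  0.001 -1.   ]] [-0.83714717 -0.01145786  0.52009317  1.72072063  0.00537109  1.42991574
 -0.31686057]
[[-3.000e-04 -9.484e-01 -3.172e-01  8.210e-02]
 [ 1.000e+00 -2.000e-04 -5.000e-04 -2.000e-04]
 [ 4.000e-04 -3.172e-01  9.484e-01 -1.425e-01]
 [ 0.000e+00  0.000e+00  0.000e+00  1.000e+00]] 381.93578049241927
```

Emit:
{"name": "drive_tool", "arguments": {"linear": [[-45,15,0],[-90,30,0],[-140,47,0],[-140,47,0],[-140,47,0]], "turn": [0,0,0,0,0], "claw": [85,85,85,85,85]}}

```text
time: 3.05
tcp_pos: [0.5408, -0.0228, 0.3004]
orientation: [0.706, 0.708, -0.0, 0.0]
force: [-0.4, 0.7, -0.8]
opening: 0.995
grasp_force: 0.0
```

Run:
```python
from h import *
np.set_printoptions(precision=4,suppress=True)
p=snap('wrist'); save(cv2.resize(p['pixels'],(800,600)),'w1.png')
np.save('w1.npy',p['depth'])
for l in ['row_outline','end_stop','feed_mouth','load_line','pull_grip','grip_top','follower_face']:
    for m in env.mark_of(p,l)[:2]:
        w=tow(p,m['centre']);print(l,round(m['p'],2),w,proj(p,w)[0].round())
for m in env.masks_of(p,'cartridge_1'):
    r=m['region'].astype(np.uint8)
    (c,sz,a)=cv2.minAreaRect(cv2.findNonZero(r)); b=cv2.boxPoints((c,sz,a))
    d=p['depth'][r>0];v,u=np.nonzero(r);o,dr=ray(p,np.c_[u,v]);X=o+dr*d[:,None]
    zt=np.median(X[d>0][:,2]); g=plane(p,b,zt)
    e=g-np.roll(g,1,0);L=np.linalg.norm(e[:,:2],axis=1);k=e[L.argmax()]
    print('cart',round(m['p'],2),np.round(c),'ztop',zt,'ctr',g.mean(0),'L',L,'ang',np.degrees(np.arctan2(k[1],k[0])))
print(env.observe()['tcp_pos'])
```

```text
row_outline 0.77 [ 0.5167 -0.163   0.022 ] [304. 307.]
end_stop 0.97 [ 0.5165 -0.1951  0.0267] [304. 332.]
feed_mouth 0.85 [ 0.6246 -0.202   0.0187] [389. 334.]
load_line 0.7 [ 0.6656 -0.1161  0.0313] [430. 275.]
load_line 0.6 [0.6124 0.1156 0.0206] [396.  56.]
pull_grip 0.79 [ 0.6241 -0.0992  0.0268] [395. 260.]
grip_top 0.77 [ 0.6256 -0.0961  0.0744] [405. 274.]
follower_face 0.64 [ 0.6292 -0.1933  0.051 ] [398. 342.]
cart 0.84 [172. 164.] ztop 0.01487545538053725 ctr [0.3738 0.0075 0.0149] L [0.0612 0.0272 0.0607 0.0285] ang 97.89064320698803
cart 0.78 [305. 219.] ztop 0.03503643068120621 ctr [ 0.5208 -0.0475  0.035 ] L [0.0611 0.0275 0.0599 0.0278] ang 166.46075961364977
cart 0.66 [165. 321.] ztop 0.014861478630086217 ctr [ 0.3409 -0.1872  0.0149] L [0.049  0.0324 0.0481 0.033 ] ang 148.11365613241637
cart 0.64 [294. 149.] ztop 0.03510862106117074 ctr [0.5099 0.0265 0.0351] L [0.0245 0.0594 0.0243 0.0606] ang -167.55316584510817
[ 0.5406 -0.0209  0.3004]
```

View pics/w1.png

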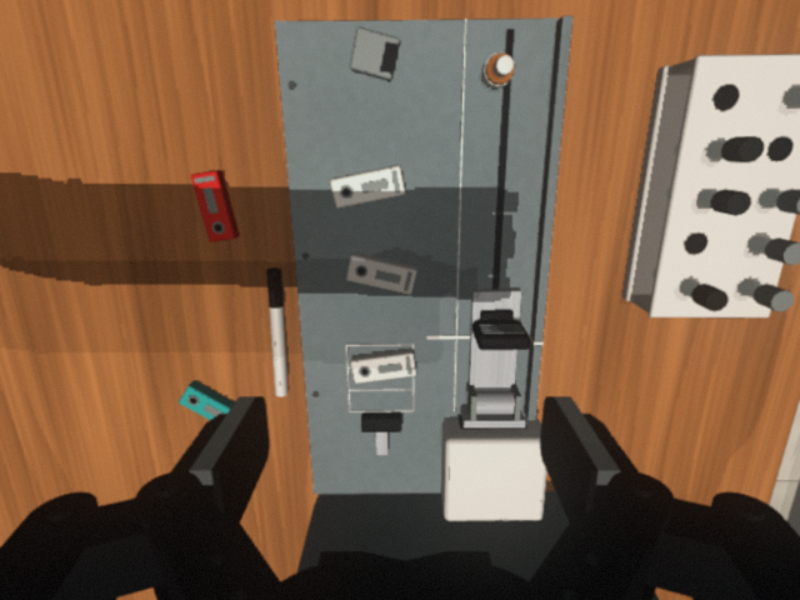

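```bash
cat >> h.py <<'E'
def carts(p,zlo=.029,zhi=.042,xr=(.44,.575),yr=(-.194,.08)):
    v,u=np.mgrid[:480,:640]; o,d=ray(p,np.c_[u.ravel(),v.ravel()])
    X=(o+d*p['depth'].ravel()[:,None]).reshape(480,640,3); p['X']=X
    m=((X[...,2]>zlo)&(X[...,2]<zhi)&(X[...,0]>xr[0])&(X[...,0]<xr[1])&(X[...,1]>yr[0])&(X[...,1]<yr[1])&(p['depth']>0)).astype(np.uint8)
    n,lab,st,_=cv2.connectedComponentsWithStats(m); out=[]
    for i in range(1,n):
        if st[i,4]<150: continue
        P=X[lab==i]; z=np.median(P[:,2]); q=plane(p,np.argwhere(lab==i)[:,::-1],z)
        c,s,a=cv2.minAreaRect((q[:,:2]*1000).astype(np.float32))
        if s[0]<s[1]: a+=90
        out.append((np.array(c)/1000,z,s,(a+90)%180-90))
    return out
E
python3 - <<'E'
from h import *
np.set_printoptions(precision=4,suppress=True)
p=snap('wrist')
for c in carts(p): print(c)
k=1/1.25
P=plane(p,np.array([[465,20],[453,410],[347,346],[414,345],[414,411],[349,411]])*k,.02);print(P)
d=P[0]-P[1];print('line angle',np.degrees(np.arctan2(-d[0],d[1])))
print('stop top face edge',plane(p,np.array([[362,413],[402,413]])*k,.034),'load line',plane(p,np.array([[428,337],[468,338]])*k,.02))
X=p['X'];print('deck z',np.median(X[150:170,240:250,2]))
E
```

```text
(array([0.5098, 0.0265]), np.float64(0.035103276292208996), (59.593994140625, 23.754318237304688), 11.494131088256836)
(array([ 0.5203, -0.0481]), np.float64(0.03515611590821005), (24.868011474609375, 59.47136306762695), -12.903175354003906)
(array([ 0.5211, -0.1379]), np.float64(0.03524463902538241), (59.689048767089844, 26.160324096679688), 8.263331413269043)
[[ 0.5861  0.1527  0.02  ]
 [ 0.5905 -0.1908  0.02  ]
 [ 0.486  -0.1217  0.02  ]
 [ 0.5503 -0.1202  0.02  ]
 [ 0.5513 -0.1923  0.02  ]
 [ 0.4858 -0.1927  0.02  ]]
line angle 0.7391341808294043
stop top face edge [[ 0.5002 -0.1864  0.034 ]
 [ 0.5392 -0.1862  0.034 ]] load line [[ 0.5636 -0.1119  0.02  ]
 [ 0.6018 -0.1126  0.02  ]]
deck z 0.020150675243993
```

Emit:
{"name": "drive_tool", "arguments": {"linear": [[-40,-7,30],[-80,-14,70],[-117,-20,110],[-117,-20,150],[-117,-20,180],[-117,-20,180],[-117,-20,180]], "turn": [-0.05,-0.1,-0.145,-0.145,-0.145,-0.145,-0.145], "claw": [85,85,85,85,85,85,85]}}

```text
time: 4.25
tcp_pos: [0.5217, -0.1386, 0.1211]
orientation: [0.652, 0.759, -0.0, 0.0]
force: [0.2, -0.2, -0.1]
opening: 0.993
grasp_force: 0.0
```

Run:
```python
from h import *
np.set_printoptions(precision=4,suppress=True)
p=snap('wrist'); s=env.observe();print(s['tcp_pos'],p['W'].round(3))
for c in carts(p): print(c)
# rectified top view at z=.02: 4px/mm, loader-ish window x .47-.61, y -.20..-.09
xs=np.arange(.46,.61,.00025);ys=np.arange(-.09,-.215,-.00025)
g=np.stack(np.meshgrid(xs,ys),-1).reshape(-1,2);uv=proj(p,np.c_[g,np.full(len(g),.02)]).astype(np.float32).reshape(len(ys),len(xs),2)
t=cv2.remap(p['pixels'],uv[...,0],uv[...,1],cv2.INTER_LINEAR);save(t,'top1.png');print(t.shape)
```

```text
[ 0.5225 -0.1386  0.122 ] [[ 0.989  0.143  0.047  0.509]
 [ 0.15  -0.937 -0.314 -0.057]
 [-0.001  0.317 -0.948  0.264]
 [ 0.     0.     0.     1.   ]]
(array([ 0.5201, -0.0487]), np.float64(0.03489494511198166), (24.03945541381836, 59.38567352294922), -12.908775329589844)
(array([ 0.5209, -0.138 ]), np.float64(0.03505862811360588), (59.51888656616211, 24.936838150024414), 8.664433479309082)
(500, 600, 3)
```

View pics/top1.png

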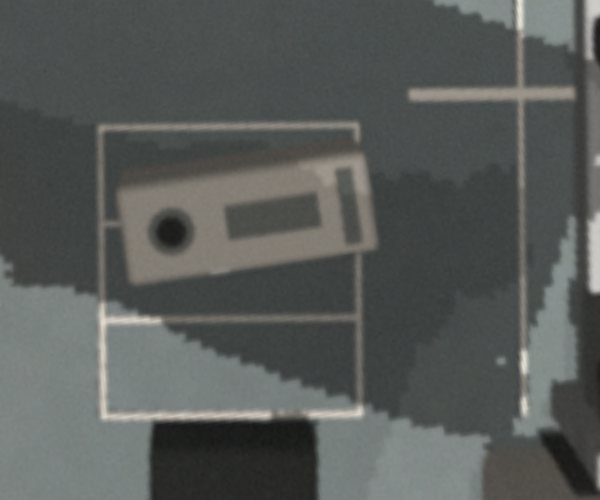

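The rectified wrist crop shows cartridge C at (248,217) inside the outline. The outline corners are at (101,128), (357,125), (361,412) and (104,415), and the stop face is at v≈418. That gives an outline centre of about (0.5177, -0.1575) and a yaw of about 0.75°. Now grasping C.

Emit:
{"name": "drive_tool", "arguments": {"linear": [[1,-1,40],[1,-1,75],[1,-1,95],[1,-1,105],[1,-1,105],[1,-1,105],[1,-1,105],[1,-1,105],[1,-1,105],[1,-1,105]], "turn": [0,0,0,0,0,0,0,0,0,0], "claw": [85,85,85,85,85,50,50,50,50,50], "squeeze": 25}}

```text
time: 5.3
tcp_pos: [0.5216, -0.1379, 0.0171]
orientation: [0.652, 0.758, 0.001, 0.001]
force: [-0.5, 0.3, 6.9]
opening: 0.692
grasp_force: 26.1
```

Emit:
{"name": "drive_tool", "arguments": {"linear": [[0,0,-5],[-20,-5,-6],[-40,-10,-6],[-40,-10,-6],[-40,-10,-1],[-40,-10,-0.5],[-43,-10.4,-0.5],[-45,-10.6,-0.5],[-46,-10.7,-0.5],[-46,-10.7,-0.5]], "turn": [0,0.07,0.137,0.137,0.137,0.137,0.137,0.137,0.137,0.137], "claw": [50,50,50,50,50,50,50,50,50,50]}}

```text
time: 6.3
tcp_pos: [0.5168, -0.182, 0.0164]
orientation: [0.702, 0.712, 0.001, -0.002]
force: [-4.5, 13.4, 20.5]
opening: 0.692
grasp_force: 32.9
```

Emit:
{"name": "drive_tool", "arguments": {"linear": [[1,0,-0.5],[1,0,-0.5],[1,0,-0.5],[1,0,-0.5],[1,0,-30],[1,0,-70],[30,1,-100],[75,2,-105],[120,2,-105],[137,2,-105],[137,2,-105],[137,2,-105]], "turn": [0,0,0,0,0,0,0,0.08,0.16,0.238,0.238,0.238], "claw": [62,68,85,85,85,85,85,85,85,85,85,85]}}

```text
time: 7.5
tcp_pos: [0.5166, -0.0484, 0.1208]
orientation: [0.781, 0.624, -0.0, 0.0]
force: [-0.8, -0.4, 0.4]
opening: 0.994
grasp_force: 0.0
```

Run:
```python
from h import *
np.set_printoptions(precision=4,suppress=True)
p=snap('wrist'); s=env.observe();print(s['tcp_pos'],R.from_quat(s['orientation']).as_matrix()[:2,1],s['force'])
for c in carts(p): print(c)
```

```text
[ 0.5166 -0.0492  0.1208] [ 0.9751 -0.2219] [ 0.316  -0.2831  0.6719]
(array([0.5099, 0.0268]), np.float64(0.034966994616621005), (59.46118927001953, 24.124927520751953), 11.467000961303711)
(array([ 0.5204, -0.0473]), np.float64(0.035062897764010795), (24.818954467773438, 59.475433349609375), -12.756340026855469)
(array([ 0.5164, -0.1785]), np.float64(0.03521316798134913), (30.027482986450195, 59.29340362548828), -0.02030181884765625)
```

Emit:
{"name": "drive_tool", "arguments": {"linear": [[3,3,40],[3,3,75],[3,3,95],[3,3,102],[3,3,102],[3,3,102],[3,3,102],[3,3,102],[3,3,102],[3,3,102]], "turn": [0,0,0,0,0,0,0,0,0,0], "claw": [85,85,85,85,85,50,50,50,50,50]}}

```text
time: 8.55
tcp_pos: [0.5213, -0.0459, 0.0202]
orientation: [0.782, 0.624, 0.001, 0.001]
force: [-1.2, -2.0, 7.1]
opening: 0.692
grasp_force: 26.8
```

Emit:
{"name": "drive_tool", "arguments": {"linear": [[0,0,-6],[-25,4,-7],[-60,11,-7],[-90,17,-7],[-104,20,-7],[-104,20,-7],[-104,20,-2],[-104,20,-0.5],[-108,20.8,-0.5],[-111,21.5,-0.5],[-113.5,22,-0.5],[-113.5,22,-0.5]], "turn": [0,-0.05,-0.11,-0.17,-0.236,-0.236,-0.236,-0.236,-0.236,-0.236,-0.236,-0.236], "claw": [50,50,50,50,50,50,50,50,50,50,50,50]}}

```text
time: 9.75
tcp_pos: [0.5179, -0.1555, 0.0202]
orientation: [0.702, 0.712, 0.002, -0.002]
force: [-2.9, 14.3, 20.3]
opening: 0.692
grasp_force: 29.7
```

Emit:
{"name": "drive_tool", "arguments": {"linear": [[1,0,-0.5],[1,0,-0.5],[1,0,-0.5],[1,0,-0.5],[1,0,-35],[5,0,-75],[40,-1,-100],[85,-2,-102],[130,-4,-102],[170,-5.5,-102],[189,-5.5,-102],[189,-5.5,-102]], "turn": [0,0,0,0,0,0,0,-0.06,-0.12,-0.188,-0.188,-0.188], "claw": [62,68,85,85,85,85,85,85,85,85,85,85]}}

```text
time: 10.95
tcp_pos: [0.5085, 0.0311, 0.1211]
orientation: [0.631, 0.776, 0.0, -0.0]
force: [0.1, -0.6, 0.2]
opening: 0.994
grasp_force: 0.0
```

Run:
```python
from h import *
np.set_printoptions(precision=4,suppress=True)
p=snap('wrist'); s=env.observe();print(s['tcp_pos'],R.from_quat(s['orientation']).as_matrix()[:2,1],s['force'])
for c in carts(p): print(c)
```

```text
[0.5085 0.0287 0.1212] [0.9797 0.2007] [ 0.2753 -0.0126  0.5843]
(array([0.5093, 0.0282]), np.float64(0.03507942054550728), (59.47039794921875, 24.489105224609375), 11.719468116760254)
```

Emit:
{"name": "drive_tool", "arguments": {"linear": [[0,1,40],[0,1,75],[0,1,95],[0,1,102],[0,1,102],[0,1,102],[0,1,102],[0,1,102],[0,1,102],[0,1,102]], "turn": [0,0,0,0,0,0,0,0,0,0], "claw": [85,85,85,85,85,50,50,50,50,50]}}

```text
time: 12.0
tcp_pos: [0.5107, 0.0278, 0.0207]
orientation: [0.633, 0.774, 0.001, 0.001]
force: [-1.5, -1.3, 6.6]
opening: 0.695
grasp_force: 26.8
```

Emit:
{"name": "drive_tool", "arguments": {"linear": [[0,0,-6],[-35,-5,-7],[-75,-11,-7],[-120,-18,-7],[-153,-23.7,-7],[-153,-23.7,-7],[-153,-23.7,-2],[-153,-23.7,-0.5],[-157,-24.4,-0.5],[-160,-25,-0.5],[-163,-25.6,-0.5],[-163,-25.6,-0.5]], "turn": [0,0.04,0.09,0.14,0.186,0.186,0.186,0.186,0.186,0.186,0.186,0.186], "claw": [50,50,50,50,50,50,50,50,50,50,50,50]}}

```text
time: 13.2
tcp_pos: [0.5186, -0.1336, 0.0207]
orientation: [0.7, 0.714, 0.001, 0.0]
force: [-0.7, 3.2, 10.5]
opening: 0.696
grasp_force: 29.1
```

Emit:
{"name": "drive_tool", "arguments": {"linear": [[-2,0,0],[-3,0,0],[-3,0,0]], "turn": [0,0,0], "claw": [50,50,50]}}

```text
time: 13.5
tcp_pos: [0.5187, -0.1337, 0.0206]
orientation: [0.7, 0.714, 0.002, -0.002]
force: [-1.7, 11.9, 15.5]
opening: 0.694
grasp_force: 29.6
```

Firm contact. Release, rise and inspect the row.

Emit:
{"name": "drive_tool", "arguments": {"linear": [[1,0,-0.5],[1,0,-0.5],[1,0,-0.5],[1,0,-0.5],[1,0,-35],[1,0,-75],[1,0,-115],[0,10,-150],[0,10,-160],[0,10,-160]], "turn": [0,0,0,0,0,0,0,0,0,0], "claw": [62,68,85,85,85,85,85,85,85,85]}}

```text
time: 14.5
tcp_pos: [0.5278, -0.14, 0.181]
orientation: [0.702, 0.712, 0.001, 0.001]
force: [0.2, 0.0, -0.8]
opening: 0.995
grasp_force: 0.0
```

Run:
```python
from h import *
np.set_printoptions(precision=4,suppress=True)
p=snap('wrist'); s=env.observe();print(s['tcp_pos'],R.from_quat(s['orientation']).as_matrix()[:2,1],s['force'])
for c in carts(p): print(c)
for l in ['grip_top','pull_grip','follower_face']:
    for m in env.mark_of(p,l)[:2]:
        w=tow(p,m['centre']);print(l,round(m['p'],2),w)
X=p['X'];g=(X[...,2]>.066)&(X[...,2]<.08)&(X[...,0]>.58)&(X[...,0]<.67)&(X[...,1]>-.14)&(X[...,1]<-.06)
q=X[g];print('grip top depth',len(q),q.min(0) if len(q) else 0,q.max(0) if len(q) else 0)
if len(q): print(cv2.minAreaRect((q[:,:2]*1000).astype(np.float32)))
def top(z,n):
    xs=np.arange(.46,.66,.00025);ys=np.arange(-.06,-.21,-.00025)
    g=np.stack(np.meshgrid(xs,ys),-1).reshape(-1,2);uv=proj(p,np.c_[g,np.full(len(g),z)]).astype(np.float32).reshape(len(ys),len(xs),2)
    save(cv2.remap(p['pixels'],uv[...,0],uv[...,1],cv2.INTER_LINEAR),n)
top(.035,'top2.png')
```

```text
[ 0.5269 -0.1397  0.1795] [0.9999 0.014 ] [-0.1861  0.3631 -0.1687]
(array([ 0.5174, -0.1565]), np.float64(0.03510706761414606), (73.9677963256836, 60.90724182128906), 89.04798889160156)
grip_top 0.56 [ 0.626  -0.0946  0.0738]
pull_grip 0.81 [ 0.6248 -0.1013  0.024 ]
pull_grip 0.4 [ 0.5153 -0.1387  0.0176]
follower_face 0.91 [ 0.6283 -0.1935  0.0536]
grip top depth 1509 [ 0.6022 -0.105   0.066 ] [ 0.6459 -0.0896  0.0751]
((624.0640869140625, -97.33197021484375), (43.722049713134766, 15.184048652648926), 0.6638084053993225)
```

View pics/top2.png

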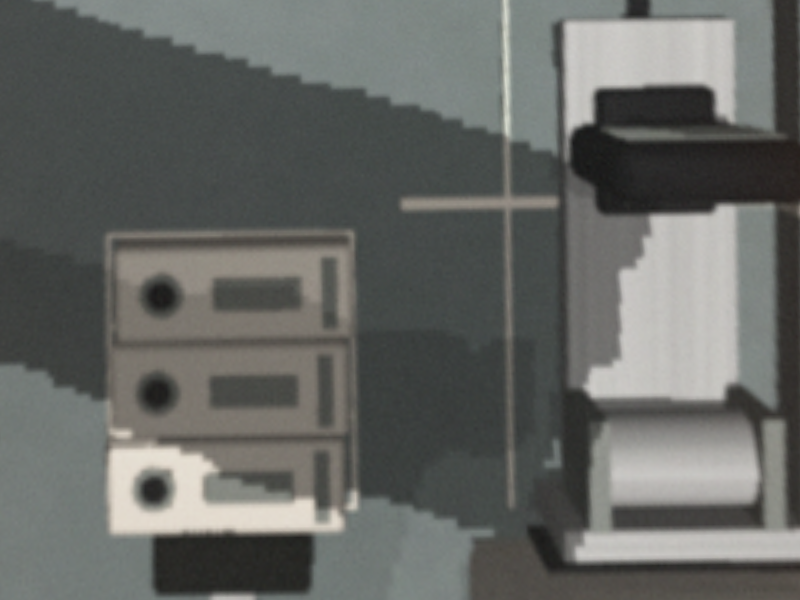

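The crop shows the row closed up against the stop: seams at v≈340 and 437, stop at v≈535. The cartridge ends are staggered by about 1–2 mm (left edges at u≈115, 110 and 107). I'll true them up by closing the pads across each seam.

Emit:
{"name": "drive_tool", "arguments": {"linear": [[-15,-5,40],[-29,-9,85],[-29,-9,130],[-29,-9,150],[-29,-9,157],[-29,-9,157],[-29,-9,157],[-29,-9,157],[-29,-9,157],[-29,-9,157],[-29,-9,157]], "turn": [0,0,0,0,0,0,0,0,0,0,0], "claw": [85,85,85,85,85,85,70,60,50,50,50], "squeeze": 20}}

```text
time: 15.8
tcp_pos: [0.5193, -0.169, 0.0243]
orientation: [0.702, 0.712, 0.001, 0.001]
force: [-2.1, 0.9, 6.2]
opening: 0.692
grasp_force: 21.0
```

Emit:
{"name": "drive_tool", "arguments": {"linear": [[0,0,0],[0,0,0],[0,0,-1],[12,0,-2],[24,0,-2],[24,0,-1],[24,0,0],[24,0,0],[24,0,0],[24,0,0]], "turn": [0,0,0,0,0,0,0,0,0,0], "claw": [70,85,85,85,85,85,70,60,50,50]}}

```text
time: 16.8
tcp_pos: [0.518, -0.1451, 0.0229]
orientation: [0.702, 0.712, 0.0, -0.0]
force: [-0.7, 0.8, 2.7]
opening: 0.697
grasp_force: 21.8
```

Emit:
{"name": "drive_tool", "arguments": {"linear": [[0,0,0],[0,0,0],[0,0,0],[0,0,-35],[0,0,-75],[0,0,-115],[6,10,-150],[6,10,-160],[6,10,-160]], "turn": [0,0,0,0,0,0,0,0,0], "claw": [70,85,85,85,85,85,85,85,85]}}

```text
time: 17.7
tcp_pos: [0.5289, -0.1388, 0.1841]
orientation: [0.702, 0.712, 0.001, 0.001]
force: [0.3, -0.2, -0.7]
opening: 0.995
grasp_force: 0.0
```

Run:
```python
from h import *
p=snap('wrist'); s=env.observe();print(s['time'],s['tcp_pos'],R.from_quat(s['orientation']).as_matrix()[:2,1],s['force'])
for c in carts(p): print(c)
xs=np.arange(.46,.66,.00025);ys=np.arange(-.06,-.21,-.00025)
g=np.stack(np.meshgrid(xs,ys),-1).reshape(-1,2);uv=proj(p,np.c_[g,np.full(len(g),.035)]).astype(np.float32).reshape(len(ys),len(xs),2)
save(cv2.remap(p['pixels'],uv[...,0],uv[...,1],cv2.INTER_LINEAR),'top3.png')
```

```text
17.75 [ 0.52789319 -0.13873378  0.18254989] [0.99989977 0.01415453] [-0.11342123  0.03207623  0.11369072]
(array([ 0.51842273, -0.15718799]), np.float64(0.035116005212885604), (60.4146614074707, 73.27889251708984), -89.19297528266907)
```

View pics/top3.png

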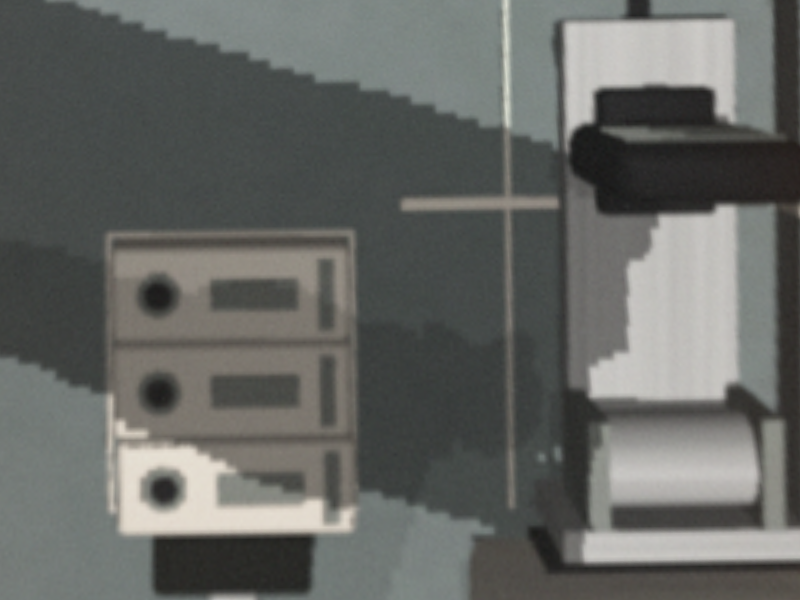

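The row is now square: yaw about 0.8°, 60.4 mm across, matching the outline. Next is the grip, with the fingers closing along the pull direction.

Emit:
{"name": "drive_tool", "arguments": {"linear": [[5,10,0],[10,25,0],[15,40,0],[20,55,0],[25,70,0],[30,80,0],[35,90,0],[40,96,0],[40,96,0],[40,96,0],[40,96,0],[40,96,0]], "turn": [0.14,0.28,0.42,0.56,0.7,0.84,0.98,1.12,1.26,1.4,1.571,1.571], "claw": [60,60,60,60,60,60,60,60,60,60,60,60]}}

```text
time: 18.95
tcp_pos: [0.6223, -0.0977, 0.1807]
orientation: [1.0, 0.005, -0.002, 0.0]
force: [1.0, -0.7, -0.3]
opening: 0.706
grasp_force: 0.0
```

Run:
```python
from h import *
np.set_printoptions(precision=4,suppress=True)
p=snap('wrist'); s=env.observe();print(s['time'],s['tcp_pos'],R.from_quat(s['orientation']).as_matrix(),s['joint_pos'])
carts(p);X=p['X'];g=(X[...,2]>.070)&(X[...,2]<.08)&(X[...,0]>.58)&(X[...,0]<.67)&(X[...,1]>-.14)&(X[...,1]<-.06)
q=X[g];print(len(q))
if len(q): print(np.median(q[:,2]),cv2.minAreaRect((q[:,:2]*1000).astype(np.float32)))
```

```text
19.0 [ 0.6225 -0.0977  0.181 ] [[ 0.9999  0.0133 -0.0028]
 [ 0.0133 -0.9999 -0.0009]
 [-0.0028  0.0009 -1.    ]] [-0.678   0.4944  1.0407  1.6177 -0.4386  1.2882 -1.121 ]
1086
0.07253956465120695 ((624.8583374023438, -97.79998779296875), (43.455528259277344, 13.60310173034668), 1.0533477067947388)
```

Emit:
{"name": "drive_tool", "arguments": {"linear": [[2,0,40],[2,0,80],[2,0,115],[2,0,135],[2,0,142],[2,0,142],[2,0,142],[2,0,142],[2,0,142],[2,0,142],[2,0,142],[2,0,142]], "turn": [0,0,0,0,0,0,0,0,0,0,0,0], "claw": [60,60,60,60,60,40,5,5,5,5,5,5], "squeeze": 50}}

```text
time: 20.2
tcp_pos: [0.6263, -0.0983, 0.0423]
orientation: [1.0, 0.007, 0.001, 0.0]
force: [-0.7, -2.4, 6.7]
opening: 0.155
grasp_force: 50.0
```

Emit:
{"name": "drive_tool", "arguments": {"linear": [[0,-10,0],[0,-20,0],[0,-32,0],[0,-44,0],[0,-56,0],[0,-66,0],[0,-74,0],[0,-80,0],[0,-80,0],[0,-80,0],[0,-80,0]], "turn": [0,0,0,0,0,0,0,0,0,0,0], "claw": [5,5,5,5,5,5,5,5,5,5,5]}}

```text
time: 21.3
tcp_pos: [0.6254, -0.0195, 0.0422]
orientation: [1.0, 0.006, 0.001, 0.001]
force: [1.6, -6.2, 5.8]
opening: 0.155
grasp_force: 50.5
```

Run:
```python
from h import *
np.set_printoptions(precision=4,suppress=True)
print(env.observe()['tcp_pos'])
for n in ('side','wrist','scene'):
    p=snap(n)
    for l in ('follower_face','load_line','grip_top'):
        for m in env.mark_of(p,l)[:1]:
            w=tow(p,m['centre']);print(n,l,round(m['p'],2),w,proj(p,w)[0].round())
    if n=='side': a=p['pixels'][280:390,340:480];save(cv2.resize(a,None,fx=5,fy=5,interpolation=cv2.INTER_CUBIC),'side2.png')
    if n=='wrist':
        X=carts(p) or 0;X=p['X'];g=(X[...,2]>.047)&(X[...,2]<.056)&(X[...,0]>.585)&(X[...,0]<.67)&(X[...,1]>-.22)&(X[...,1]<-.07);q=X[g];print(len(q),np.percentile(q,[1,50,99],axis=0) if len(q) else 0)
        save(p['pixels'],'w4.png')
```

```text
[ 0.6254 -0.0195  0.0422]
side follower_face 0.84 [ 0.6241 -0.1153  0.0513] [420. 309.]
side load_line 0.67 [ 0.6686 -0.1133  0.0328] [436. 307.]
side grip_top 0.74 [ 0.6204 -0.0225  0.0735] [390. 272.]
wrist follower_face 0.95 [ 0.627  -0.1121  0.0471] [553. 325.]
wrist load_line 0.78 [ 0.6628 -0.114   0.0346] [558. 232.]
wrist grip_top 0.66 [ 0.6256 -0.0162  0.0762] [316. 370.]
8381 [[ 0.5984 -0.1132  0.0471]
 [ 0.6274 -0.0971  0.0508]
 [ 0.6534 -0.0798  0.0529]]
scene follower_face 0.68 [ 0.6241 -0.12    0.0466] [281. 313.]
scene load_line 0.67 [ 0.6671 -0.1136  0.0357] [298. 326.]
scene grip_top 0.58 [ 0.6245 -0.0218  0.074 ] [314. 279.]
```

View pics/side2.png

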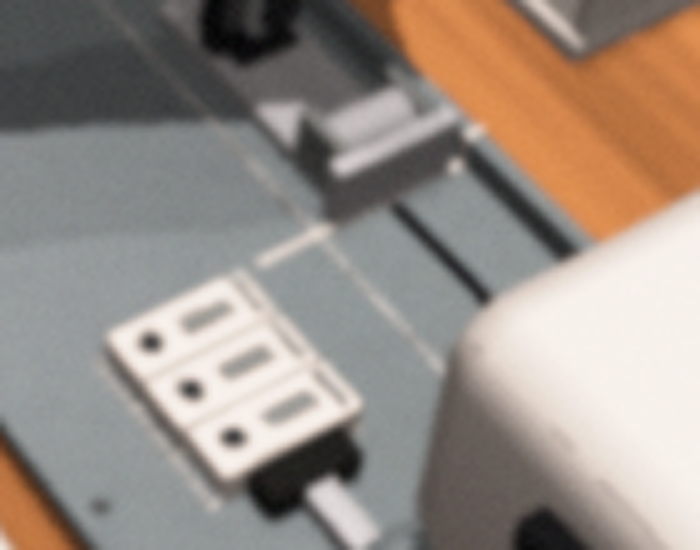

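View pics/w4.png

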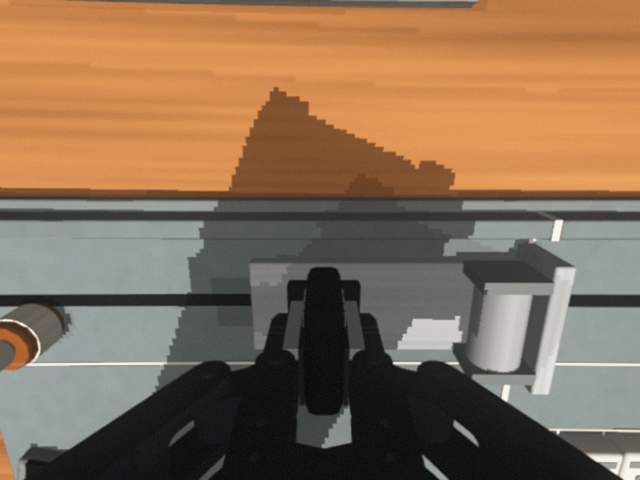

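The side crop shows the row tight at the stop, with the face bottom edge at about (330,220), practically on the line. The wrist view has the face's top edge running from (575,265) to (545,393) and line pieces at (557,230) and (505,395). I'll work out the remaining distance from those.

Run:
```python
from h import *
np.set_printoptions(precision=4,suppress=True)
p=snap('wrist');carts(p);X=p['X']
yaw=.0135; c,s=np.cos(yaw),np.sin(yaw); ly=lambda P:(-s*(P[:,0]-.592)+c*(P[:,1]+.193))
print('face',ly(plane(p,[[574,268],[560,330],[546,388]],.051)))
g=cv2.cvtColor(p['pixels'],cv2.COLOR_RGB2GRAY)
for r,z in ((225,.036),(230,.036),(390,.02),(395,.02),(400,.02)):
    a=g[r,480:600].astype(float);w=a>a.max()-25;u=480+np.nonzero(w)[0]
    print(r,a.max(),u.min(),u.max(),ly(plane(p,[[u.min(),r],[u.max(),r]],z)))
m=(X[...,2]>.047)&(X[...,2]<.056)&(X[...,0]>.597)&(X[...,0]<.657)&(X[...,1]>-.16)&(X[...,1]<-.105);q=X[m];print('face depth',np.percentile(ly(q),[0.5,2,5,10]),env.observe()['tcp_pos'])
```

```text
face [0.0798 0.08   0.0807]
225 247.0 555 561 [0.0806 0.0782]
230 247.0 554 560 [0.0806 0.0782]
390 246.0 503 547 [0.0809 0.0584]
395 245.0 502 507 [0.0809 0.0784]
400 236.0 505 506 [0.079  0.0785]
face depth [0.0788 0.0793 0.0796 0.0802] [ 0.6254 -0.0196  0.0422]
```

Emit:
{"name": "drive_tool", "arguments": {"linear": [[0,-0.5,0],[0,-0.5,0],[0,-0.5,0]], "turn": [0,0,0], "claw": [5,5,5]}}

```text
time: 22.25
tcp_pos: [0.6254, -0.0192, 0.0422]
orientation: [1.0, 0.006, 0.001, 0.001]
force: [0.5, -7.0, 4.3]
opening: 0.154
grasp_force: 50.5
```

```bash
python3 -c "
from h import *
s=env.observe();print(s['tcp_pos'],s['force'],s['grasp_force'],s['time']);print(env.sign_off())"
```

```text
[ 0.62539349 -0.01922061  0.04224268] [ 0.52293983 -6.95131181  4.26488122] 50.46747922897339 22.25
the job is handed in; nothing more can be done
None
```

I handed the job in at 22 s: the three white cartridges are squared up against the end stop and released, and the arm is holding the follower by its grip with its face within about 1 mm of the loading line.

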